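# Seat the press platen on the glue-press guide rod

## Task

Take the wooden press platen off its cradle, thread its bush over the tall guide rod of the glue-press jig and lower it squarely, without dropping it or forcing it. Then swing it gently on the rod until you feel its locating pin find the slot in the plate at the front of the jig, press it home so that it lies flat on the plate, let go of it, and leave everything else on the bench where it is.

Things in the scene. Friction and masses are not known exactly. Their poses are not given: they have to be found in the camera images.
- platen: Press platen, 0.35 kg, bush end heavier: wooden arm 170 x 56 x 18 mm, x from -136 to +34 mm. Upright steel bush at one end (37 mm outside, bore 20 mm, 45 mm long, foot flush with the arm's underside), dark grip block at the other. Origin: bore axis at the underside; z up, -x runs from bore to grip. At the start it lies level on a cradle of two battens, underside 22 mm above the table.
- grip (a point): Point in the platen's grip block, 95 mm from the bore axis, 45 mm above the arm's underside; axes as the platen's. The block is 44 mm along the arm, 30 mm across, and stands 18 to 62 mm above the underside. Pinch the 30 mm firmly, lest the arm droop. A hand here stays beside the rod, which comes up through the bush.
- pin_tip (a point): Lower end of the steel locating pin, 10 mm thick, slightly pointed, that sticks 11 mm out of the arm's underside right below the grip block, 95 mm from the bore axis. Axes as the platen's. It goes into the slot of the index plate.
- jig: Glue-press jig, fixed: plywood base 230 x 220 x 18 mm with an upright steel guide rod 18 mm thick, 182 mm high above the table. Origin: rod axis at table height; z up, -x is the jig's front. A grey laminate index plate, 170 x 190 x 16 mm, lies on a cork sheet round the rod, its top 34 mm above the table, and reaches 135 mm to the front; the cork gives 1 mm per 10 N. See rod_foot.
- rod_tip (a point): Top of the guide rod, on its axis, 182 mm above the table; the last 8 mm taper to 9 mm thick. Axes as the jig's.
- rod_foot (a point): Rod axis level with the index plate's top, 34 mm above the table; the platen's origin is here when home, 11 mm higher while its pin rides on the plate. The plate's only slot (through, 13 mm wide, 34 mm long, pointing at the rod, middle 95 mm from the axis) is clamped at an unmeasured angle about the rod, within 0.33 rad either side of the jig's -x. Axes as the jig's.
- mdf_ring: Bystander: loose MDF ring, 100 mm outside, 72 inside, 19 high. Leave it alone.
- driver: Bystander: black loudspeaker driver lying face up, 104 mm wide, 54 high. Leave it alone.
- glue: Bystander: white glue bottle, 56 mm wide, 160 high. Leave it alone.
- screwdriver: Bystander: screwdriver with a black handle. Leave it alone.
- mdf_block: Bystander: MDF block 90 x 60 x 38 mm. Leave it alone.
- tape: Bystander: cardboard roll, 90 mm wide, 22 high. Leave it alone.
- dowel: Bystander: short upright wooden dowel, 24 mm wide, 60 high. Leave it alone.
Things that resemble listed ones, but are neither listed nor needed, are in the scene too. Of the things like the platen, leave any that is yellow; of the rest the smaller one is meant.

How it is judged:
By the outcome, as a careful person would: the job done as asked, in the order asked, and still so for the second after the job is handed in, with the robot touching nothing.
It also fails if it takes over 72 s, if anything falls off the work surface, if the arm or the gripper's body presses on something with over 40 N, if the wrist force passes 120 N, or if a joint passes its speed limit or range.

## Robot

A 6-joint arm with a two-finger parallel gripper is mounted at the origin on the work surface. World frame = base frame: x ahead of the robot, y to its left, z up, the work surface at z = 0. Lengths are in mm, angles in rad, forces in N, time in s.
With the tool pointing down it reaches from about 350 to 875 mm from the base axis. Payload 4.2 kg.
Tool frame: the origin (TCP) lies midway between the tips of the shut fingers; the grasp point (between the pads) lies 19 mm behind it; z points along the fingers, y is the line along which they close (so a half turn about z gives the same grasp; the last joint's range is limited). The gripper opens to 85 mm and grips with 20 to 120 N. Pads are 22 mm wide; open, the fingers measure 114 mm over their backs; the gripper's body (76 mm by 85 mm) begins 54 mm behind the grasp point. The pads swing forward as they close: fully open they stand 13 mm farther back than shut.
Start: joints at [1.364, 0.385, 0.008, 0, -1.194, -0.259], TCP at [280.677, 558.408, 231.312] pointing down, gripper open.
Joint ranges: [-3.14, 3.14], [-1.21, 2.06], [-1.07, 1.41], [-3.16, 2.05], [-2.99, -0.16], [-3.1, 3.1]. Speed limits (rad/s): [2.79, 2.79, 3.14, 3.14, 3.14, 3.14].

## Interface

Orientations are given as a unit quaternion [x, y, z, w].
In Python, from bench import read_state, get_image, job_done gives the robot as it stands.
- The arm moves only by the shell command python3 -m jog 'ROWS'. ROWS is JSON, a list of rows, each a list of 3 entries, a list of its own where there are three numbers: the shift along the world's x, y, z scaled (see below), then the turn, a rotation vector about the world's x, y, z scaled (see below), then the gripper's target within -1 to 1 (shut at 1, half-way at 0, fully open at -1). In form: [[[x, y, z], [wx, wy, wz], claw], ...]. A call has 1 to 20 rows; each row is the pose to reach, as a shift and turn from the pose commanded when the call began; what a row does not reach only later rows make up. The controller multiplies each number of a shift by 10 cm and each number of a turn by 120 degrees. A row lasts 1/10 s, in which the tool goes at most 50 mm and 8.59 degrees, less where a joint would pass 70% of its speed; a pose out of reach is approached as far as the arm can. A call with a number of a shift or a turn outside -1 to 1 is refused whole. A call with a gripper value outside its range is refused whole. The fingers move at their own pace and stop on an object; the grip force is fixed at half the most. Time passes only in rows, so rows that repeat a pose let the fingers close. It gives the time, the measured TCP pose, the force, the opening and the grip force at its end, in the units of the state.
- read_state(): the state, without advancing time (a new reading comes with each control period).
- get_image(name): name is "scene" or "top"; returns a dict with "frame" (400x640x3 uint8, red, green, blue), "range_z" (400x640 float32, mm along the optical axis (not along the pixel's ray), 0 where there is no reading), "fx", "fy", "cx", "cy" (pixels), "R" (3x3) and "t" (3): a world point X has camera coordinates R X + t. Camera axes: x right, y down, z forward; pixel columns grow to the right and rows downward; lengths in mm; the calibration is good to about 2 mm. A picture is of the moment at which its call begins.
- job_done(): hands the job in; it is judged then, once.
The state is a dict: "clock": time; "joints": joint angles; "joint_vel": joint speeds; "joint_efforts": joint torques, N m; "position": TCP position; "ee_rot": TCP orientation; "contact_force": force on the tool from outside, world axes, zero at the start; "wrist_torque": the same for the moment, N m; "gripper_width": finger opening in mm; "grasp_force": force on a finger pad.
Only numpy, scipy, OpenCV 4.12 (cv2) and the standard library are available. Lean on these libraries where they do the work, as an engineer would, in place of code of your own. Each camera call takes 0.05 s, during which the arm holds its last target. There are 200 camera calls.

## Working session

There is one attempt and no reset: what is moved stays moved. The work goes in short steps, Python scripts to look and compute and a shell command to move; the robot and the scene stay as the last step left them, time stands still between calls to the robot, and variables do not carry over. Pictures are saved under pics/ and viewed, at most 10 in all, crops included, and the job is handed in when it is done.

```bash
mkdir -p pics; ls; python3 - <<'E'
from bench import *
import cv2,numpy as np
for n in("scene","top"):
    d=get_image(n);np.savez(n+"0.npz",**d);cv2.imwrite(f"pics/{n}0.png",d["frame"][:,:,::-1])
    print(n,d["fx"],d["cx"],d["cy"],(-np.array(d["R"]).T@d["t"]).round(),np.array(d["R"]).round(2).tolist())
s=read_state();print(s)
E
```

```text
pics
scene 438.8968342581256 317.38528347938404 202.73495103110412 [1064.  397.  989.] [[-0.61, 0.79, 0.0], [0.64, 0.49, -0.59], [-0.47, -0.36, -0.81]]
top 425.35917414818914 331.17563439297237 197.34842171427576 [ 363.    2. 1178.] [[0.01, -1.0, -0.01], [-0.99, -0.0, -0.16], [0.16, 0.01, -0.99]]
{'clock': 0.1, 'joints': array([ 1.36359401e+00,  3.85457398e-01,  6.75702285e-03, -4.67991574e-04,
       -1.19400006e+00, -2.58605936e-01]), 'joint_vel': array([-0.00034516, -0.00013956,  0.0055369 ,  0.00029352,  0.00041853,
        0.00141027]), 'joint_efforts': array([-5.29228837e-04, -3.93316054e+01,  1.88930440e+01,  4.19803396e+00,
       -2.55985200e-03,  7.60633753e-06]), 'position': array([280.45250843, 557.95097349, 230.33737812]), 'ee_rot': array([ 9.72979827e-01, -2.30888073e-01, -1.92959905e-04,  9.57326602e-04]), 'contact_force': array([ 0.52257471,  1.24608137, -0.8926459 ]), 'wrist_torque': array([ 0.02803447, -0.02867893,  0.03376725]), 'grasp_force': 0.0, 'gripper_width': 85.04075620086039}
```

View pics/scene0.png

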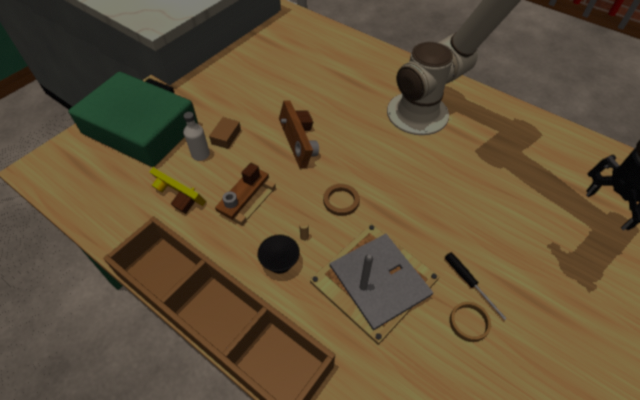

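View pics/top0.png

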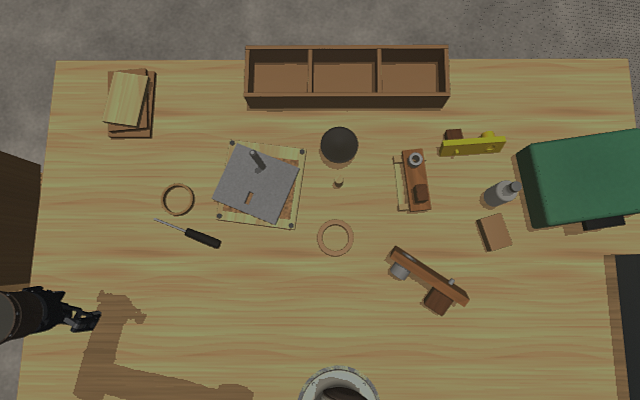

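Candidates in the top view: the brown platen lying on its battens at (413,180), a larger brown one tipped on its side at (425,275), and a yellow one at (473,143). Yellow is excluded and the smaller of the other two is meant, so I choose (413,180). The jig rod runs from its tip at (252,151) to its foot at (262,169), and the slot is at (249,198). I'll check with a crop and measure.

```bash
cat > h.py <<'E'
import numpy as np,cv2
from bench import *
def load(n): return dict(np.load(n+".npz"))
def grab(n,tag):
    d=get_image(n); np.savez(tag+".npz",**d); return d
def cloud(d):
    v,u=np.mgrid[:400,:640]; z=d["range_z"]
    c=np.stack([(u-d["cx"])/d["fx"]*z,(v-d["cy"])/d["fy"]*z,z],-1)
    P=(c-d["t"])@d["R"]; P[z==0]=np.nan
    return P
def ray(d,u,v,h):
    r=np.array([(u-d["cx"])/d["fx"],(v-d["cy"])/d["fy"],1])@d["R"]; o=-d["R"].T@d["t"]
    return o+r*(h-o[2])/r[2]
def proj(d,X):
    c=np.asarray(X)@d["R"].T+d["t"]; return np.stack([c[...,0]/c[...,2]*d["fx"]+d["cx"],c[...,1]/c[...,2]*d["fy"]+d["cy"]],-1)
E
python3 - <<'E'
from h import *
for n,box in(("top",(385,140,440,220)),("scene",(210,155,285,225))):
    d=load(n+"0");P=cloud(d);x0,y0,x1,y1=box
    Q=P[y0:y1,x0:x1].reshape(-1,3);z=Q[:,2]
    print(n,np.histogram(z[~np.isnan(z)],bins=range(-10,100,6)))
    g=Q[(z>78)&(z<92)];print("grip top",len(g),np.median(g,0),g.mean(0).round(1),cv2.minAreaRect(g[:,:2].astype(np.float32)))
    b=Q[(z>60)&(z<73)&(np.hypot(*(Q[:,:2]-g[:,:2].mean(0)).T)>65)];print("bush",len(b),b.mean(0).round(1),cv2.minEnclosingCircle(b[:,:2].astype(np.float32)))
    a=Q[(z>35)&(z<45)];print("arm",len(a),a.mean(0).round(1),cv2.minAreaRect(a[:,:2].astype(np.float32)))
    bx=(205,130,310,235) if n=="top" else (305,220,445,345); x0,y0,x1,y1=bx
    Q=P[y0:y1,x0:x1].reshape(-1,3);z=Q[:,2];print(" jig hist",np.histogram(z[~np.isnan(z)],bins=range(-10,200,10))[0])
    for lo,hi in((60,100),(100,140),(140,175),(176,190)):
        r=Q[(z>lo)&(z<hi)];print(" rod",lo,len(r),r.mean(0).round(1))
    pl=Q[(z>29)&(z<39)];print(" plate",cv2.minAreaRect(pl[:,:2].astype(np.float32)),pl[:,2].mean())
d=load("top0")["frame"][:,:,::-1];s=load("scene0")["frame"][:,:,::-1]
A=cv2.resize(d[135:225,380:450],None,fx=4.3,fy=4.3,interpolation=2)
B=cv2.resize(d[130:235,205:315],None,fx=3.6,fy=3.6,interpolation=2)
h=max(A.shape[0],B.shape[0]);f=lambda i:cv2.copyMakeBorder(i,0,h-i.shape[0],0,0,0)
cv2.imwrite("pics/crop1.png",cv2.convertScaleAbs(np.hstack([f(A),f(B)]),alpha=1.5))
E
```

```text
top (array([  76, 2002,  745,   66,   32,  143,   39,  149,  699,   55,   27,
         20,   81,   49,   16,  159,   29,    0]), array([-10,  -4,   2,   8,  14,  20,  26,  32,  38,  44,  50,  56,  62,
        68,  74,  80,  86,  92,  98]))
grip top 197 [ 556.78951352 -218.35295811   83.93862682] [ 556.3 -218.1   83.9] ((556.8807983398438, -219.06358337402344), (44.56263732910156, 31.227880477905273), 6.734627723693848)
bush 111 [ 650.5 -207.5   66.9] ((650.7642211914062, -207.77162170410156), 18.240636825561523)
arm 851 [ 600.7 -211.1   40.3] ((601.0377197265625, -213.80181884765625), (170.33193969726562, 57.8203239440918), 6.345716953277588)
 jig hist [2357 2131 1725  777 3835   17    6    7    6    6   10    8    7    8
   10    8    8   10   31   12]
 rod 60 29 [631.8 203.7  81.7]
 rod 100 33 [631.7 204.2 121.8]
 rod 140 37 [632.5 204.8 161.5]
 rod 176 32 [636.  208.  179.2]
 plate ((590.5755615234375, 227.02020263671875), (191.64523315429688, 170.0523681640625), 67.90062713623047) 33.87793299658902
scene (array([  18, 2292, 1363,   88,   41,  134,   84,  102,  580,   87,   50,
  
[... 237 characters left out ...]
4] ((559.2437133789062, -215.0605926513672), (44.64973068237305, 33.57314682006836), 3.4592015743255615)
bush 119 [ 653.5 -203.7   66.5] ((652.2523803710938, -204.53115844726562), 19.401853561401367)
arm 677 [ 613.5 -203.1   40.8] ((602.3245849609375, -211.00787353515625), (172.74838256835938, 59.752410888671875), 6.025001049041748)
 jig hist [2902 6337 1780 1103 4843   28   34   35   25   69   75   16   15   21
   17   17   22   19   35   23]
 rod 60 204 [754.  193.1  83.8]
 rod 100 69 [644.4 213.2 121. ]
 rod 140 72 [644.3 212.9 158.9]
 rod 176 40 [640.4 211.3 180.5]
 plate ((573.4456787109375, 179.0949249267578), (302.2539367675781, 176.72523498535156), 69.6286849975586) 34.76469513840527
```

View pics/crop1.png

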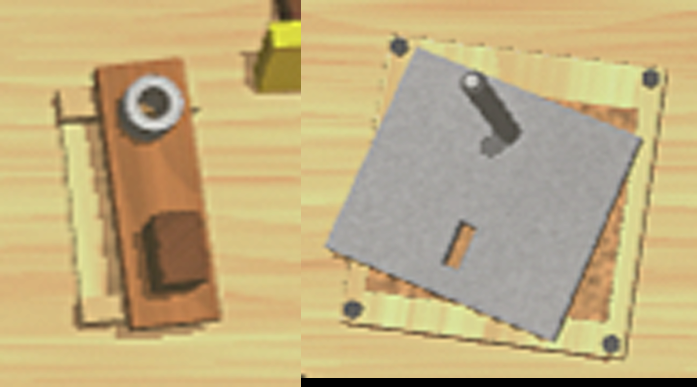

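The crop confirms the choice: the brown platen sits on two battens, bush up at (415,159) and grip block at (421,191). Bore to grip measures 94.5 mm (95 expected), with heights of 67 and 84 mm as expected. On the jig, the slot is visible at (249,198). I'll travel above the grip and work out the slot's direction.

```bash
for i in 1 2 3 4; do :; done
python3 -m jog '[[[0.17,-0.48,0],[0,0,0.035],-1],[[0.346,-0.969,0],[0,0,0.069],-1],[[0.346,-0.969,0],[0,0,0.069],-1]]'
python3 -m jog '[[[0.17,-0.48,0],[0,0,0.035],-1],[[0.346,-0.969,0],[0,0,0.069],-1],[[0.346,-0.969,0],[0,0,0.069],-1]]'
python3 -m jog '[[[0.17,-0.48,0],[0,0,0.035],-1],[[0.346,-0.969,0],[0,0,0.069],-1],[[0.346,-0.969,0],[0,0,0.069],-1]]'
python3 -m jog '[[[0.17,-0.48,0],[0,0,0.035],-1],[[0.346,-0.969,0],[0,0,0.069],-1],[[0.346,-0.969,0],[0,0,0.069],-1]]'
python3 -m jog '[[[0.17,-0.48,0],[0,0,0],-1],[[0.346,-0.969,0],[0,0,0],-1],[[0.346,-0.969,0],[0,0,0],-1]]'
python3 -m jog '[[[0.17,-0.48,0],[0,0,0],-1],[[0.346,-0.969,0],[0,0,0],-1],[[0.346,-0.969,0],[0,0,0],-1]]'
python3 - <<'E'
from h import *
d=load("top0");P=cloud(d);f=cv2.cvtColor(d["frame"],cv2.COLOR_RGB2HSV)
m=((f[:,:,1]>60)).astype(np.uint8);n,l,s,c=cv2.connectedComponentsWithStats(m[185:212,238:262])
for i in range(1,n):print(s[i],c[i]+[238,185])
k=np.argmin([abs(s[i][4]-70) if i else 1e9 for i in range(n)])
pts=np.argwhere(l==k)[:,::-1]+[238,185]
W=np.array([ray(d,u,v,34) for u,v in pts]);c=W.mean(0);w,V=np.linalg.eigh(np.cov(W[:,:2].T));ax=V[:,1]
foot=ray(d,262,169,34)
print(c,ax,np.sqrt(w*12)); 
for r in((637,208.5),(638,209)):print(np.hypot(*(c[:2]-r)),np.arctan2(-(c[1]-r[1]),-(c[0]-r[0])))
g=load("top0")["frame"];gr=cv2.cvtColor(g,cv2.COLOR_RGB2GRAY)
print(gr[146:160,244:262]);print(ray(d,252,152,182),ray(d,253,152,182))
s=read_state();print(s["joints"],s["position"])
E
```

```text
clock: 0.4
position: [315.8, 456.7, 231.0]
ee_rot: [0.987, -0.161, -0.001, 0.002]
contact_force: [-0.1, 1.0, 0.8]
gripper_width: 85.4
grasp_force: 0.0
clock: 0.7
position: [350.2, 360.3, 231.2]
ee_rot: [0.996, -0.09, -0.001, 0.001]
contact_force: [0.1, 0.9, 0.1]
gripper_width: 85.3
grasp_force: 0.0
clock: 1.0
position: [384.8, 264.2, 231.1]
ee_rot: [1.0, -0.018, -0.001, 0.001]
contact_force: [-0.6, 1.1, -0.2]
gripper_width: 85.5
grasp_force: 0.0
clock: 1.3
position: [419.7, 167.8, 231.1]
ee_rot: [0.999, 0.054, -0.0, 0.0]
contact_force: [-0.5, 0.1, 0.4]
gripper_width: 85.1
grasp_force: 0.0
clock: 1.6
position: [454.8, 71.2, 231.0]
ee_rot: [0.999, 0.053, -0.0, 0.0]
contact_force: [-0.5, 1.2, -0.4]
gripper_width: 85.7
grasp_force: 0.0
clock: 1.9
position: [489.8, -25.4, 230.9]
ee_rot: [0.999, 0.053, -0.0, 0.0]
contact_force: [-0.7, -0.6, -0.3]
gripper_width: 85.5
grasp_force: 0.0
[ 7  7  8 13 49] [248.65306122 198.        ]
[ 0 25  4  2  6] [239.16666667 210.66666667]
[548.16952816 244.02394159  34.        ] [-0.93121017  0.36448268] [11.16372245 34.24619112]
95.67028355044216 -0.380426
[... 622 characters left out ...]
64  61  91 114 111 109 109]
 [112 113 113 114 110  89  60  75  82  63  70  61  50  59  90 114 113 112]
 [111 112 112 113 117 109  76  59  65  66  63  55  53  50  67 103 115 113]
 [112 112 109 110 111 113 105  66  51  54  55  57  55  54  53  85 118 116]
 [113 114 112 111 109 110 116 105  50  51  55  55  54  55  52  60  92 114]
 [112 111 114 114 111 109 115 109  79  53  52  55  55  55  53  51  57  91]
 [110 110 112 113 110 109 112 115 110  79  54  53  56  56  56  54  49  74]]
[637.11456229 208.73844686 182.        ] [637.11805069 206.30919061 182.        ]
[ 2.80336770e-01  1.55090768e-01 -3.12827093e-01  6.00302942e-04
 -1.10324814e+00  1.39699301e+00] [489.81116323 -25.43169232 230.86147056]
```

```bash

python3 -m jog '[[[0.17,-0.48,0],[0,0,0],-1],[[0.346,-0.967,0],[0,0,0],-1],[[0.346,-0.967,0],[0,0,0],-1]]'
python3 -m jog '[[[0.17,-0.48,-0.3],[0,0,0],-1],[[0.346,-0.967,-0.6],[0,0,0],-1],[[0.346,-0.967,-1],[0,0,0],-1],[[0.346,-0.967,-1],[0,0,0],-1],[[0.346,-0.967,-1],[0,0,0],-1]]'
```

```text
clock: 2.2
position: [524.7, -122.0, 230.5]
ee_rot: [0.999, 0.054, -0.0, 0.0]
contact_force: [-0.7, -0.0, -0.3]
gripper_width: 85.5
grasp_force: 0.0
clock: 2.7
position: [557.6, -215.2, 130.3]
ee_rot: [0.998, 0.057, -0.001, -0.0]
contact_force: [-0.1, -0.2, 0.0]
gripper_width: 85.4
grasp_force: 0.0
```

```bash

python3 -m jog '[[[0,-0.013,-0.35],[0,0,0],-1],[[0,-0.013,-0.65],[0,0,0],-1],[[0,-0.013,-0.83],[0,0,0],-1],[[0,-0.013,-0.83],[0,0,0],-1],[[0,-0.013,-0.83],[0,0,0],-1]]'
python3 -m jog '[[[0,0,0],[0,0,0],0],[[0,0,0],[0,0,0],0.3],[[0,0,0],[0,0,0],1],[[0,0,0],[0,0,0],1],[[0,0,0],[0,0,0],1],[[0,0,0],[0,0,0],1],[[0,0,0],[0,0,0],1],[[0,0,0],[0,0,0],1]]'
```

```text
clock: 3.2
position: [559.5, -216.7, 50.9]
ee_rot: [0.998, 0.057, 0.002, 0.001]
contact_force: [-0.2, -0.1, 0.1]
gripper_width: 85.4
grasp_force: 0.0
clock: 4.0
position: [557.9, -217.8, 49.2]
ee_rot: [0.998, 0.056, 0.001, 0.0]
contact_force: [-1.2, 1.8, 6.5]
gripper_width: 29.1
grasp_force: 60.5
```

```bash

python3 -m jog '[[[0,0,0.1],[0,0,0],1],[[0,0,0.3],[0,0,0],1],[[0,0,0.6],[0,0,0],1],[[0,0,0.92],[0,0,0],1]]'
python3 -m jog '[[[0,0,0.3],[0,0,0],1],[[0,0,0.6],[0,0,0],1],[[0,0,0.85],[0,0,0],1],[[0,0,0.92],[0,0,0],1],[[0,0,0.92],[0,0,0],1],[[0,0,0.92],[0,0,0],1]]'
cat > meas.py <<'E'
import sys
from h import *
# platen in hand: bush top, arm top from the top view around expected place
def meas(d,tcp,yaw):
    P=cloud(d).reshape(-1,3);u=tcp[2]+19-45 # underside expected
    ax=np.array([np.cos(yaw),np.sin(yaw)]);ay=np.array([-ax[1],ax[0]])
    L=np.stack([(P[:,:2]-tcp[:2])@ax,(P[:,:2]-tcp[:2])@ay,P[:,2]-u],-1)
    k=(np.hypot(L[:,0]-95,L[:,1])<30)&(abs(L[:,2]-45)<9);b=P[k]
    (c,r)=cv2.minEnclosingCircle(b[:,:2].astype(np.float32))
    k2=(L[:,0]>35)&(L[:,0]<70)&(abs(L[:,1])<32)&(abs(L[:,2]-18)<9)
    A=np.c_[L[k2][:,:2],np.ones(k2.sum())];co=np.linalg.lstsq(A,L[k2][:,2],rcond=None)[0]
    print("bush n",len(b),"mean",b.mean(0).round(1),"circ",np.round(c,1),round(r,1),"local",L[k].mean(0).round(1),"arm slopes x,y",co[:2].round(3),"arm y-range",L[k2][:,1].min().round(1),L[k2][:,1].max().round(1))
if __name__=="__main__":
    s=read_state();q=s["ee_rot"];yaw=2*np.arctan2(q[1],q[0])
    from scipy.spatial.transform import Rotation as Ro
    print("tcp",s["position"].round(1),"yaw",round(yaw,4),"F",s["contact_force"].round(1),"T",s["wrist_torque"].round(2),"tool z",Ro.from_quat(q).as_matrix()[:,2].round(4),"w",s["gripper_width"],s["clock"])
    for n in("top","scene"):
        d=grab(n,n+sys.argv[1]);meas(d,s["position"],yaw)
E
python3 meas.py 1
```

```text
clock: 4.4
position: [555.8, -217.5, 139.6]
ee_rot: [0.998, 0.056, -0.002, -0.001]
contact_force: [0.9, -1.1, -3.1]
gripper_width: 29.4
grasp_force: 59.5
clock: 5.0
position: [556.2, -217.3, 230.1]
ee_rot: [0.998, 0.056, -0.002, -0.001]
contact_force: [-0.4, 0.3, -4.3]
gripper_width: 29.2
grasp_force: 59.6
tcp [ 556.2 -217.3  230.1] yaw 0.1117 F [-0.4  0.3 -4.3] T [-0.02  0.19 -0.01] tool z [-0.004   0.0015 -1.    ] w 29.168179562303546 5.0
bush n 0 mean [nan nan nan] circ [0. 0.] 0.0 local [nan nan nan] arm slopes x,y [-0.136 -0.077] arm y-range -1.7 26.8
bush n 151 mean [ 652.6 -203.7  246.5] circ [ 651.4 -205. ] 19.3 local [97.3  2.8 42.4] arm slopes x,y [-0.012 -0.025] arm y-range -28.3 30.0meas.py:12: RuntimeWarning: Mean of empty slice.
  print("bush n",len(b),"mean",b.mean(0).round(1),"circ",np.round(c,1),round(r,1),"local",L[k].mean(0).round(1),"arm slopes x,y",co[:2].round(3),"arm y-range",L[k2][:,1].min().round(1),L[k2][:,1].max().round(1))
  ret = um.true_divide(
```

```bash

python3 -m jog '[[[-0.003,0.15,0],[0,0,-0.006],1],[[-0.008,0.36,0],[0,0,-0.015],1],[[-0.014,0.63,0],[0,0,-0.026],1],[[-0.019,0.906,0],[0,0,-0.0365],1]]'
python3 -m jog '[[[-0.007,0.3,0],[0,0,-0.012],1],[[-0.013,0.6,0],[0,0,-0.024],1],[[-0.019,0.906,0],[0,0,-0.0365],1]]'
python3 -m jog '[[[-0.007,0.3,0],[0,0,-0.012],1],[[-0.013,0.6,0],[0,0,-0.024],1],[[-0.019,0.906,0],[0,0,-0.0365],1]]'
python3 -m jog '[[[-0.007,0.3,0],[0,0,-0.012],1],[[-0.013,0.6,0],[0,0,-0.024],1],[[-0.019,0.906,0],[0,0,-0.0365],1]]'
python3 -m jog '[[[-0.007,0.3,0],[0,-0.005,-0.012],1],[[-0.013,0.6,0],[0,-0.005,-0.024],1],[[-0.018,0.8,0],[0,-0.005,-0.034],1],[[-0.019,0.906,0],[0,-0.005,-0.0365],1],[[-0.019,0.906,0],[0,-0.005,-0.0365],1],[[-0.019,0.906,0],[0,-0.005,-0.0365],1],[[-0.019,0.906,0],[0,-0.005,-0.0365],1]]' | head -3
python3 meas.py 2 2>/dev/null
python3 - <<'E'
from h import *
A=[cv2.resize(load(n+"2")["frame"][y:y+110,x:x+120,::-1],None,fx=3.3,fy=3.3,interpolation=2) for n,x,y in(("top",190,90),("scene",310,180))]
cv2.imwrite("pics/crop2.png",cv2.convertScaleAbs(np.hstack(A),alpha=1.5))
E
```

```text
clock: 5.5
position: [554.8, -126.4, 230.6]
ee_rot: [1.0, 0.017, -0.002, -0.0]
contact_force: [-0.3, -0.1, -3.6]
gripper_width: 29.1
grasp_force: 59.7
clock: 5.8
position: [552.9, -35.4, 230.8]
ee_rot: [1.0, -0.021, -0.001, 0.0]
contact_force: [0.5, 0.4, -3.3]
gripper_width: 29.1
grasp_force: 59.8
clock: 6.1
position: [551.0, 55.2, 230.8]
ee_rot: [0.998, -0.059, -0.001, 0.0]
contact_force: [0.2, -0.7, -3.5]
gripper_width: 29.6
grasp_force: 59.8
clock: 6.4
position: [549.1, 145.8, 230.8]
ee_rot: [0.995, -0.097, -0.001, 0.001]
contact_force: [0.6, 1.0, -3.8]
gripper_width: 29.4
grasp_force: 59.8
clock: 7.1
position: [547.9, 234.2, 232.1]
ee_rot: [0.991, -0.135, 0.005, -0.0]
tcp [547.9 234.2 232.1] yaw -0.271 F [ 0.3  0.1 -3.1] T [0.01 0.17 0.03] tool z [ 9.8e-03 -9.0e-04 -1.0e+00] w 29.42496959955639 7.1
bush n 160 mean [637.7 206.  249.3] circ [637.6 206.9] 18.5 local [94.  -3.1 43.2] arm slopes x,y [0.009 0.02 ] arm y-range -30.8 24.9
bush n 219 mean [642.2 209.6 250. ] circ [641.  208.8] 18.9 local [97.5  1.5 43.9] arm slopes x,y [ 0.018 -0.022] arm y-range -28.0 29.1
```

View pics/crop2.png

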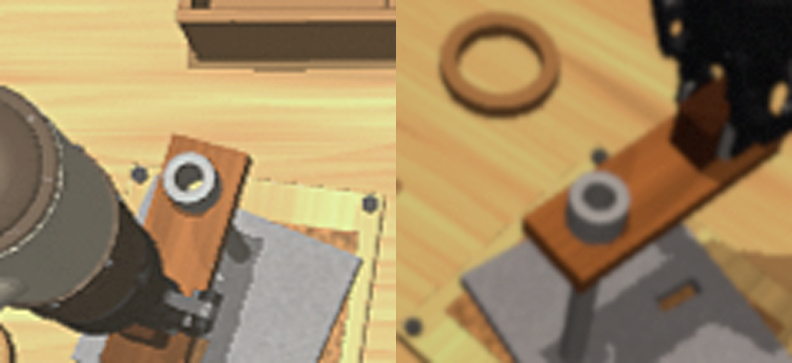

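Both views show the bush, at crop pixel (190,183) in the top half and (598,205) in the scene half, close above the rod, with the slot visible at (678,293). I'll measure the rod tip in the scene view to get the offset in each view.

```bash
python3 - <<'E'
from h import *
d=load("scene0");gr=cv2.cvtColor(d["frame"],cv2.COLOR_RGB2GRAY)
x,y=proj(d,[639,211,182]).round().astype(int);print(x,y);print(gr[y-7:y+8,x-8:x+9])
# bush-top in pic 2 from pixels: bright ring
for n,X in(("top",[637.6,206.9,249.3]),("scene",[641,209,250])):
    e=load(n+"2");u=proj(e,X).round().astype(int);h=cv2.cvtColor(e["frame"],cv2.COLOR_RGB2HSV)
    m=((h[:,:,1]<60)&(h[:,:,2]>110)).astype(np.uint8)
    w=m[u[1]-13:u[1]+14,u[0]-13:u[0]+14];q=np.argwhere(w)[:,::-1]+u-13
    (ex,ey),a,t=cv2.fitEllipse(cv2.convexHull(q.astype(np.float32)));print(n,u,(ex,ey),a,ray(e,ex,ey,249))
for (a,b) in((x,y),):
    for i in(-1,0,1):print(ray(d,a+i,b,182).round(1),ray(d,a,b+i,182).round(1))
E
```

```text
369 256
[[81 82 82 82 82 81 81 82 81 81 82 84 85 83 83 83 82]
 [82 82 82 82 82 82 81 81 81 81 82 83 84 83 83 84 82]
 [82 82 81 82 82 82 80 81 82 82 82 83 84 83 84 84 82]
 [83 82 83 83 82 81 81 81 81 82 82 83 83 83 83 82 82]
 [82 82 84 83 83 81 81 82 82 81 82 82 82 82 82 82 81]
 [80 81 83 83 80 76 77 84 86 84 83 82 82 83 83 82 81]
 [81 82 83 80 73 68 76 89 92 89 82 80 82 83 83 84 83]
 [83 82 82 77 62 62 78 92 95 91 79 73 79 83 82 83 83]
 [82 83 80 71 55 58 73 87 92 87 72 65 77 80 81 82 83]
 [81 82 77 65 50 54 64 74 77 73 62 59 71 79 81 81 82]
 [80 80 75 58 45 49 56 62 64 61 54 54 69 79 80 80 82]
 [80 79 73 53 41 45 51 54 53 52 49 55 73 79 81 80 81]
 [78 78 71 50 39 42 45 46 47 45 45 58 76 81 81 82 82]
 [79 77 67 46 39 40 42 43 43 42 47 63 78 81 82 82 81]
 [79 76 64 44 40 41 41 41 41 41 51 68 79 82 81 82 82]]
top [247 144] (243.79005432128906, 145.8505401611328) (15.04874038696289, 24.381685256958008) [633.01682446 214.00010934 249.        ]Traceback (most recent call last):
  File "<stdin>", line 9, in <module>
cv2.error: OpenCV(4.12.0) /io/opencv/modules/imgproc/src/shapedescr.cpp:361: error: (-201:Incorrect size of input array) There should be at least 5 points to fit the ellipse in function 'fitEllipseNoDirect'
```

```bash

python3 -m jog '[[[-0.006,0.01,-0.03],[0,0.0015,0],1],[[-0.013,0.02,-0.1],[0,0.003,0],1],[[-0.013,0.02,-0.17],[0,0.003,0],1],[[-0.013,0.02,-0.17],[0,0.003,0],1],[[-0.013,0.02,-0.17],[0,0.003,0],1]]'
python3 -m jog '[[[0,0,-0.04],[0,0,0],1],[[0,0,-0.08],[0,0,0],1],[[0,0,-0.12],[0,0,0],1],[[0,0,-0.12],[0,0,0],1]]'
python3 -m jog '[[[0,0,-0.03],[0,0,0],1],[[0,0,-0.06],[0,0,0],1],[[0,0,-0.06],[0,0,0],1]]'
python3 meas.py 3 2>/dev/null
```

```text
clock: 7.7
position: [546.6, 237.2, 214.8]
ee_rot: [0.991, -0.135, 0.002, 0.0]
contact_force: [-0.5, -0.1, -2.5]
gripper_width: 29.5
grasp_force: 59.8
clock: 8.1
position: [546.2, 237.1, 202.4]
ee_rot: [0.991, -0.135, 0.001, 0.0]
contact_force: [-0.4, -0.6, -3.4]
gripper_width: 29.3
grasp_force: 59.8
clock: 8.4
position: [546.4, 237.0, 196.7]
ee_rot: [0.991, -0.135, 0.002, 0.0]
contact_force: [0.5, -0.4, -3.2]
gripper_width: 29.4
grasp_force: 59.8
tcp [546.4 237.  196.7] yaw -0.2703 F [ 0.5 -0.4 -3.2] T [-0.25  0.17 -0.11] tool z [ 0.0032 -0.001  -1.    ] w 29.352364357069526 8.4
bush n 142 mean [636.  209.  213.8] circ [636.5 209.8] 18.7 local [93.9 -3.1 43.1] arm slopes x,y [0.005 0.007] arm y-range -31.5 26.2
bush n 206 mean [640.3 212.4 213.9] circ [638.8 212.2] 19.6 local [97.   1.4 43.2] arm slopes x,y [-0.003 -0.026] arm y-range -28.2 29.1
```

Threaded: the foot is at about 169 mm with the force near zero. A small torque suggests y is about 1 mm off, so I'll ease it and go down in steps.

```bash

python3 -m jog '[[[0,-0.008,0],[0,0,0],1],[[0,-0.008,0],[0,0,0],1]]' >/dev/null
python3 -c "
from bench import *;s=read_state();print(s['contact_force'].round(1),s['wrist_torque'].round(2))"
python3 -m jog '[[[0,0,-0.05],[0,0,0],1],[[0,0,-0.1],[0,0,0],1],[[0,0,-0.15],[0,0,0],1],[[0,0,-0.2],[0,0,0],1],[[0,0,-0.2],[0,0,0],1]]'
python3 -c "
from bench import *;s=read_state();print(s['position'].round(1),s['contact_force'].round(1),s['wrist_torque'].round(2))"
```

```text
[ 0.4  0.  -3.1] [ 0.01  0.17 -0.01]
clock: 9.2
position: [546.1, 236.3, 176.0]
ee_rot: [0.991, -0.135, 0.001, 0.001]
contact_force: [-0.5, 0.3, -3.4]
gripper_width: 28.8
grasp_force: 59.8
[546.1 236.3 176. ] [-0.5  0.3 -3.4] [ 0.    0.16 -0.05]
```

```bash

python3 -m jog '[[[0,0,-0.1],[0,0,0],1],[[0,0,-0.2],[0,0,0],1],[[0,0,-0.3],[0,0,0],1],[[0,0,-0.4],[0,0,0],1],[[0,0,-0.5],[0,0,0],1],[[0,0,-0.5],[0,0,0],1]]'
python3 -c "
from bench import *;s=read_state();print(s['position'].round(1),s['contact_force'].round(1),s['wrist_torque'].round(2))"
python3 -m jog '[[[0,0,-0.1],[0,0,0],1],[[0,0,-0.2],[0,0,0],1],[[0,0,-0.3],[0,0,0],1],[[0,0,-0.4],[0,0,0],1],[[0,0,-0.4],[0,0,0],1]]'
python3 -c "
from bench import *;s=read_state();print(s['position'].round(1),s['contact_force'].round(1),s['wrist_torque'].round(2))"
```

```text
clock: 9.8
position: [545.7, 235.9, 125.1]
ee_rot: [0.991, -0.135, 0.001, 0.001]
contact_force: [-0.4, 0.0, -3.1]
gripper_width: 29.3
grasp_force: 59.7
[545.7 235.9 125.1] [-0.4  0.  -3.1] [ 0.04  0.2  -0.03]
clock: 10.3
position: [545.6, 235.9, 85.2]
ee_rot: [0.991, -0.135, 0.001, 0.001]
contact_force: [-1.2, -0.6, -3.8]
gripper_width: 29.4
grasp_force: 59.7
[545.6 235.9  85.2] [-1.2 -0.6 -3.8] [ 0.06  0.17 -0.03]
```

```bash

python3 -m jog '[[[0.004,0,-0.03],[0,0,0],1],[[0.004,0,-0.06],[0,0,0],1],[[0.004,0,-0.09],[0,0,0],1],[[0.004,0,-0.1],[0,0,0],1],[[0.004,0,-0.1],[0,0,0],1]]' | sed -n 2,4p
python3 -m jog '[[[0,0,-0.01],[0,0,0],1],[[0,0,-0.02],[0,0,0],1],[[0,0,-0.02],[0,0,0],1]]'| sed -n 2,4p
python3 -m jog '[[[0,0,-0.01],[0,0,0],1],[[0,0,-0.01],[0,0,0],1]]'| sed -n 2,4p
python3 -c "
from bench import *;s=read_state();print(s['position'].round(1),s['contact_force'].round(1),s['wrist_torque'].round(2))"
```

```text
position: [547.2, 236.6, 77.3]
ee_rot: [0.991, -0.135, 0.002, -0.0]
contact_force: [-0.1, 0.3, -3.6]
position: [547.1, 236.6, 75.3]
ee_rot: [0.991, -0.135, 0.002, -0.0]
contact_force: [-0.0, -0.2, -3.8]
position: [547.1, 236.6, 74.2]
ee_rot: [0.991, -0.135, 0.002, -0.0]
contact_force: [0.5, 0.0, -3.7]
[547.1 236.6  74.2] [ 0.5  0.  -3.7] [0.02 0.18 0.  ]
```

```bash

for q in 1; do
python3 -m jog '[[[0,0,-0.01],[0,0,0],1],[[0,0,-0.01],[0,0,0],1]]'| sed -n 2,4p
python3 -m jog '[[[0,0,-0.01],[0,0,0],1],[[0,0,-0.01],[0,0,0],1]]'| sed -n 2,4p
done
python3 -c "
from bench import *;s=read_state();print(s['position'].round(1),s['contact_force'].round(1),s['wrist_torque'].round(2))"
```

```text
position: [547.1, 236.5, 73.2]
ee_rot: [0.991, -0.135, 0.002, -0.0]
contact_force: [0.3, -0.0, -3.2]
position: [547.1, 236.6, 72.2]
ee_rot: [0.991, -0.135, 0.002, -0.0]
contact_force: [-0.7, 0.8, -2.9]
[547.1 236.6  72.2] [-0.7  0.8 -2.9] [0.01 0.19 0.02]
```

```bash

python3 -m jog '[[[0,0,-0.01],[0,0,0],1],[[0,0,-0.01],[0,0,0],1]]'| sed -n 2,4p
python3 -m jog '[[[0,0,-0.01],[0,0,0],1],[[0,0,-0.01],[0,0,0],1]]'| sed -n 2,4p
python3 -c "
from bench import *;s=read_state();print(s['position'].round(1),s['contact_force'].round(1),s['wrist_torque'].round(2))"
```

```text
position: [547.2, 236.6, 71.8]
ee_rot: [0.991, -0.134, 0.002, -0.0]
contact_force: [-1.0, -1.2, -0.1]
position: [547.2, 236.6, 71.2]
ee_rot: [0.991, -0.134, 0.002, -0.0]
contact_force: [-2.6, -0.5, 4.7]
[547.2 236.6  71.2] [-2.6 -0.5  4.7] [-0.14  0.99  0.01]
```

Pin contact: the net force rose to about 8 N at TCP z of about 71.9, where the height predicts it. Now a gentle swing about the rod in arcs.

```bash

cat > st.py <<'E'
from h import *
s=read_state();q=s["ee_rot"];print(s["clock"],s['position'].round(1),"yaw",round(2*np.arctan2(q[1],q[0]),3),s['contact_force'].round(1),s['wrist_torque'].round(2))
E
python3 -m jog '[[[0.002,0.009,0],[0,0,-0.0045],1],[[0.005,0.0175,0],[0,0,-0.009],1],[[0.0075,0.026,0],[0,0,-0.0134],1],[[0.010,0.0345,0],[0,0,-0.0179],1]]' >/dev/null; python3 st.py
python3 -m jog '[[[0.003,0.008,0],[0,0,-0.0045],1],[[0.006,0.017,0],[0,0,-0.009],1],[[0.0115,0.0335,0],[0,0,-0.0179],1],[[0.0115,0.0335,0],[0,0,-0.0179],1]]' >/dev/null; python3 st.py
```

```text
12.5 [547.5 238.2  70.8] yaw -0.308 [-1.8 -4.6  7.1] [-1.68  0.93  0.14]
12.9 [548.8 241.9  70.7] yaw -0.345 [-2.6 -4.5  6.1] [-1.48  0.94 -0.05]
```

```bash

python3 -m jog '[[[0.003,0.009,0],[0,0,-0.0048],1],[[0.003,0.009,0],[0,0,-0.0048],1]]' >/dev/null; python3 st.py
python3 -m jog '[[[0.003,0.009,0],[0,0,-0.0048],1],[[0.003,0.009,0],[0,0,-0.0048],1]]' >/dev/null; python3 st.py
python3 -m jog '[[[0.003,0.009,0],[0,0,-0.0048],1],[[0.003,0.009,0],[0,0,-0.0048],1]]' >/dev/null; python3 st.py
```

```text
13.1 [549.1 242.7  70.7] yaw -0.355 [-1.4 -4.6  5.6] [-1.51  0.83 -0.03]
13.3 [549.4 243.7  70.5] yaw -0.366 [-2.  -4.4  5. ] [-1.45  0.7  -0.01]
13.5 [550.3 246.2  69.6] yaw -0.376 [ 0.2  0.4 -3.7] [0.08 0.09 0.02]
```

At yaw −0.376 the friction and lift vanished, so the pin has found the slot, which matches the measured slot angle. Now lowering it in.

```bash

python3 -m jog '[[[0,0,-0.01],[0,0,0],1],[[0,0,-0.02],[0,0,0],1],[[0,0,-0.02],[0,0,0],1]]' >/dev/null; python3 st.py
python3 -m jog '[[[0,0,-0.01],[0,0,0],1],[[0,0,-0.02],[0,0,0],1],[[0,0,-0.02],[0,0,0],1]]' >/dev/null; python3 st.py
```

```text
13.8 [550.  246.2  67.5] yaw -0.375 [-0.1 -0.5 -3.9] [ 0.04  0.14 -0.01]
14.1 [550.  246.   66.1] yaw -0.375 [ 0.6 -0.4 -3. ] [0.03 0.15 0.01]
```

```bash

python3 -m jog '[[[0,0,-0.01],[0,0,0],1],[[0,0,-0.02],[0,0,0],1],[[0,0,-0.03],[0,0,0],1],[[0,0,-0.03],[0,0,0],1]]' >/dev/null; python3 st.py
python3 -m jog '[[[0,0,-0.01],[0,0,0],1],[[0,0,-0.015],[0,0,0],1],[[0,0,-0.015],[0,0,0],1]]' >/dev/null; python3 st.py
python3 -m jog '[[[0,0,-0.01],[0,0,0],1],[[0,0,-0.01],[0,0,0],1]]' >/dev/null; python3 st.py
```

```text
14.5 [550.  245.9  63.1] yaw -0.375 [-0.2  0.4 -2.9] [0.01 0.15 0.02]
14.8 [550.1 246.   61.7] yaw -0.375 [-0.2  0.6 -4.2] [-0.    0.12  0.02]
15.0 [550.3 246.1  61.1] yaw -0.375 [ 0.1 -0.2 -1.5] [0.06 0.27 0.02]
```

```bash

python3 -m jog '[[[0,0,-0.01],[0,0,0],1],[[0,0,-0.01],[0,0,0],1]]' >/dev/null; python3 st.py
python3 -m jog '[[[0,0,-0.01],[0,0,0],1],[[0,0,-0.01],[0,0,0],1]]' >/dev/null; python3 st.py
```

```text
15.2 [550.2 246.1  60.5] yaw -0.375 [-2.4 -0.2  3.1] [-0.14  0.7  -0.05]
15.4 [550.2 246.2  60. ] yaw -0.375 [-3.8 -0.4  7. ] [-0.23  1.17 -0.03]
```

```bash

python3 -m jog '[[[0,0,-0.01],[0,0,0],1],[[0,0,-0.01],[0,0,0],1]]' >/dev/null; python3 st.py
python3 -m jog '[[[0,0,-0.01],[0,0,0],1],[[0,0,-0.01],[0,0,0],1],[[0,0,-0.01],[0,0,0],1]]' >/dev/null; python3 st.py
python3 meas.py 4 2>/dev/null
```

```text
15.6 [550.2 246.2  59.7] yaw -0.375 [-5.1 -0.4  9.6] [-0.28  1.52 -0.09]
15.9 [550.2 246.2  59.3] yaw -0.374 [-6.6 -0.1 12.6] [-0.34  1.88 -0.17]
tcp [550.2 246.2  59.3] yaw -0.3745 F [-6.6 -0.1 12.6] T [-0.34  1.88 -0.17] tool z [ 5.1e-03 -7.0e-04 -1.0e+00] w 29.414799007634073 15.9
bush n 95 mean [632.8 206.4  76.8] circ [637.4 208.9] 18.4 local [91.5 -6.8 43.5] arm slopes x,y [0.002 0.02 ] arm y-range -31.4 25.5
bush n 144 mean [644.3 214.   77.8] circ [640. 212.] 18.6 local [99.4  4.5 44.5] arm slopes x,y [ 0.001 -0.031] arm y-range -29.0 28.5
```

Bush top is at about 77.5 mm (79 expected, less cork compression) and the arm is level to 0.002, so it's home. I'll ease the load, release and withdraw.

```bash

python3 -m jog '[[[0,0,0.01],[0,0,0],1],[[0,0,0.025],[0,0,0],1],[[0,0,0.025],[0,0,0],1]]' >/dev/null; python3 st.py
python3 -m jog '[[[0,0,0],[0,0,0],0.3],[[0,0,0],[0,0,0],0],[[0,0,0],[0,0,0],-0.3],[[0,0,0],[0,0,0],-0.5],[[0,0,0],[0,0,0],-0.5],[[0,0,0],[0,0,0],-0.5]]'; python3 st.py
```

```text
16.3 [550.2 246.1  60.1] yaw -0.375 [-3.3 -0.3  5.6] [-0.12  1.04 -0.12]
clock: 16.9
position: [550.2, 246.0, 59.1]
ee_rot: [0.982, -0.186, 0.002, 0.0]
contact_force: [-0.3, -0.8, -0.4]
gripper_width: 64.0
grasp_force: 0.0
16.9 [550.2 246.   59.1] yaw -0.375 [-0.3 -0.8 -0.4] [-0.01  0.    0.02]
```

```bash

python3 -m jog '[[[0,0,0.1],[0,0,0],-0.5],[[0,0,0.3],[0,0,0],-0.5],[[0,0,0.6],[0,0,0],-0.5],[[0,0,1],[0,0,0],-0.5]]' >/dev/null
python3 -m jog '[[[0,0,0.4],[0,0,0],-0.5],[[0,0,0.8],[0,0,0],-0.5],[[0,0,1],[0,0,0],-0.5]]' >/dev/null
python3 -m jog '[[[-0.4,0,0],[0,0,0],-0.5],[[-0.8,0,0.2],[0,0,0],-0.5],[[-1,0,0.2],[0,0,0],-0.5],[[-1,0,0.2],[0,0,0],-0.5],[[-1,0,0.2],[0,0,0],-0.5]]' >/dev/null;python3 st.py
python3 - <<'E'
from h import *
d=grab("scene","scene5");t=grab("top","top5");P=cloud(d).reshape(-1,3)
c=np.array([638.5,210.5])+[1,1];yaw=-.375;ax=np.array([np.cos(yaw),np.sin(yaw)]);ay=np.array([-ax[1],ax[0]])
L=np.stack([(P[:,:2]-c)@ax,(P[:,:2]-c)@ay,P[:,2]],-1)
for nm,lo,hi,z in(("arm",-65,-25,52),("bush",-20,20,79),("grip",-115,-75,96)):
    k=(L[:,0]>lo)&(L[:,0]<hi)&(abs(L[:,1])<24)&(abs(L[:,2]-z)<7);A=np.c_[L[k][:,:2],np.ones(k.sum())]
    print(nm,k.sum(),L[k].mean(0).round(1),np.linalg.lstsq(A,L[k][:,2],rcond=None)[0].round(3))
cv2.imwrite("pics/end.png",np.vstack([cv2.resize(d["frame"][100:350,100:540,::-1],(528,300)),cv2.resize(t["frame"][100:350,100:540,::-1],(528,300))]))
E
```

```text
18.1 [450.2 246.1 280.3] yaw -0.374 [-0.   0.1 -0.6] [ 0.01 -0.04  0.01]
arm 287 [-45.8   1.1  52.6] [ 1.0000e-02 -2.0000e-03  5.3044e+01]
bush 138 [ 4.   4.1 78.8] [-6.1000e-02 -5.9000e-02  7.9321e+01]
grip 201 [-94.6   0.8  96.1] [ 1.1000e-02 -2.5000e-02  9.7144e+01]
```

View pics/end.png

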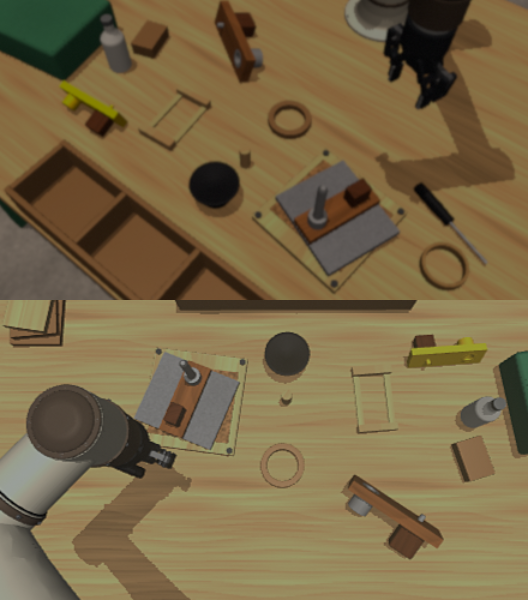

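The picture shows the platen flat on the plate with the rod through its bush at (318,205) in the scene half. Arm top is at 52.6 mm (52 expected), bush at 79 and grip at 96. The bystanders have not moved and the hand is clear.

```bash
python3 -c "
from bench import *;print(job_done())"
```

```text
the job is handed in; nothing more can be done
None
```

The platen is threaded on the guide rod with its pin in the slot, and it lies flat on the index plate. I let go of it and handed the job in at about 18 s, with nothing else on the bench visibly moved.

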